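# Load the tissue tester's sample holder

## Task

Load the sample holder: take the oblong aluminium cassette (not the square one) from the tray and seat it in the holder's pocket, working it in against the spring jaw, so that it lies flat and square on the pocket floor with its end fully home under the lip and held there by the jaw. Let go of it and leave the square cassette, the steel disc and the brush where they are.

Things in the scene. Friction and masses are not known exactly. Their poses are not given: they have to be found in the camera images.
- oblong: The cassette to load: bare aluminium plate 100 (x) x 70 (y) x 12 mm with a grip rib standing in the middle of its top, 50 (x) x 16 (y) x 30 mm high (total height 42), 0.2 to 0.4 kg. Origin: centre of the plate's underside; z up. Same after a half turn about z; either way round is right. Lies flat in the tray (floor 6 mm up), in its left or right half.
- square: The other cassette, not to be used: same aluminium, same rib (50 along x, 16 along y, 30 high), but a square 70 x 70 x 12 mm plate. Origin: centre of the underside.
- holder: Sample holder's aluminium base plate, fixed: 10 mm thick, x -115 to +80, y -100 to +100 mm. Origin: bench height; z up, x from spring jaw to stop, roughly away from the robot. A black nest with the pocket is bolted on, parallel and exact in x, but anywhere from -8 to +8 mm in y. This y offset is NOT in any reported pose: find it by touch (or sight). All holder points ignore it too.
- holder_pocket (a point): Pocket floor's home centre, 16 mm above the bench (holder x 0, nest offset ignored): a seated cassette's origin is here but for the offset in y. Axes as the holder. Nest's outer sides: y -46 and +46 mm from its middle, from 10 mm up. Side walls: x -35 to +43 mm, tops (rounded rims) 24 mm above the bench, 72.4 mm apart inside: 1.2 mm to spare each side of the cassette.
- holder_lip (a point): Middle of the lip's edge, top side (holder x = +45, height 36 mm; nest offset ignored). Aluminium lip 50 mm wide in y, 5 mm thick, underside at 31 mm; overhangs the pocket by 5 mm; the stop wall's face is at x = +50. To get in, the cassette pushes the jaw back (its centre at x -5 to -13 mm) to pass the lip's edge, goes down to the floor, then forward under the lip to the stop.
- jaw (a joint): Spring jaw: aluminium, 44 wide (y), 14 thick, top 52 mm above the bench, moves with the nest's offset. Value (m): pushed back to the holder's -x; 0 free, face at x = -45 mm; 0.005 with the cassette home; end 0.018. Spring 3.5 N at 0, 9.8 N at 0.018. Fixed block behind, x -98 to -86, 50 mm high. Tips a held cassette's lip end up a bit; pushes one lying on the floor home.
- tray: Shallow grey tray fixed to the bench, 300 (x) x 340 (y) mm, floor 6 mm thick, rim 20 mm high and 6 mm thick. Origin: bench height, under its centre.
- disc: Bystander: loose steel disc in the tray, diameter 44, 14 mm high. Origin: centre of the underside.
- brush: Bystander: small cleaning brush lying on the bench. Origin: underside.
Mind the look-alikes: they are no part of the job. Leave any blue or yellow look-alike of the oblong alone.

How it is judged:
By the outcome, as a careful person would: the job done as asked, in the order asked, and still so for the second after the job is handed in, with the robot touching nothing.
It also fails if it takes over 67 s, if anything falls off the work surface, if the arm or the gripper's body presses on something with over 40 N, if the wrist force passes 120 N, or if a joint passes its speed limit or range.

## Robot

A 6-joint arm with a two-finger parallel gripper is mounted at the origin on the work surface. World frame = base frame: x ahead of the robot, y to its left, z up, the work surface at z = 0. Lengths are in m, angles in rad, forces in N, time in s.
With the tool pointing down it reaches from about 0.225 to 0.875 m from the base axis. Payload 3.4 kg.
Tool frame: the origin (TCP) lies at the very end of the fingers, on their centre line; the grasp point (between the pads) lies 19 mm behind it (manip.tcp_to_grasp is the distance from the TCP to the grasp point, in m); z points along the fingers, y is the line along which they close (so a half turn about z gives the same grasp; the last joint's range is limited). The gripper opens to 85 mm and grips with 20 to 120 N. Pads are 22 mm wide; open, the fingers measure 114 mm over their backs; the gripper's body (76 mm by 85 mm) begins 54 mm behind the grasp point. The pads swing forward as they close: fully open they stand 13 mm farther back than shut.
Start: joints at [-1.358, 0.276, 1.505, -0, 1.361, -0.121], TCP at [0.188, -0.543, 0.231] pointing down, gripper open.
Joint ranges: [-2.89, 2.89], [-0.75, 2.08], [0.22, 2.7], [-1.18, 4.32], [0.11, 2.71], [-2.7, 2.7]. Speed limits (rad/s): [2.57, 2.57, 3.14, 3.14, 3.14, 3.14].

## Interface

Orientations are given as a unit quaternion [w, x, y, z].
In Python, from rig import status, get_image, job, manip gives the robot as it stands.
- The arm moves only by the tool apply_moves, never from a script. Its arguments are lists of equal length, an entry for each row: "xyz": the shift along the tool's x, y, z each as a share of 0.3 m, from -1 to 1, a list of three; "rot": the turn, a rotation vector about the tool's x, y, z each as a share of 60 degrees, from -1 to 1, a list of three; "hand": the opening, from -1 (shut) to 1 (fully open). A call has 1 to 8 rows; each row shifts and turns the commanded pose from where the row before left it, along the tool's axes as they then stand; what a row does not reach is not made up. A row lasts 1/8 s, in which the tool goes at most 62.5 mm and 10.7 degrees, less where a joint would pass 70% of its speed; a pose out of reach is approached as far as the arm can. A call with a number of a shift or a turn outside -1 to 1 is refused whole. A call with a gripper value outside its range is refused whole. The fingers move at their own pace and stop on an object; "force" is the grip in N (left out, the last holds). Time passes only in rows, so rows that do not move let the fingers close. It gives the time, the measured TCP pose, the force, the opening and the grip force at its end, in the units of the state.
- status.get_state(): the state, without advancing time (a new reading comes with each control period).
- get_image(name): name is "scene" or "top"; returns a dict with "pixels" (480x640x3 uint8, red, green, blue), "fovy" (degrees; the focal length in pixels is half the picture's height over the tangent of half this angle, whatever the lens; pixels are square), "cx", "cy" (the principal point, pixels), "origin" and "orientation" of the camera in the world. Camera axes: x right, y down, z forward; pixel columns grow to the right and rows downward; lengths in m; the calibration is good to about 2 mm. A picture is of the moment at which its call begins. There is no depth.
- job.sign_off(): hands the job in; it is judged then, once.
The state is a dict: "clock": time; "qpos": joint angles; "qd": joint speeds; "effort": joint torques, N m; "position": TCP position; "ee_rot": TCP orientation; "contact_force": force on the tool from outside, world axes, zero at the start; "moment": the same for the moment, N m; "width": finger opening in m; "gripper_force": force on a finger pad.
Only numpy, scipy, OpenCV 4.12 (cv2) and the standard library are available. Lean on these libraries where they do the work, as an engineer would, in place of code of your own. Each camera call takes 0.05 s, during which the arm holds its last target. There are 200 camera calls.

## Working session

There is one attempt and no reset: what is moved stays moved. The work goes in short steps, Python scripts to look and compute and a tool call to move; the robot and the scene stay as the last step left them, time stands still between calls to the robot, and variables do not carry over. Pictures are saved under pics/ and viewed, at most 10 in all, crops included, and the job is handed in when it is done.

Besides the shell and the picture viewer there is one more tool, called after "Call:" in YAML: its name, and indented under it one key for each argument. apply_moves: Moves the arm, as the interface text tells. Its arguments: {"type":"object","properties":{"xyz":{"type":"array","items":{"type":"array","items":{"type":"number","minimum":-1,"maximum":1}}},"rot":{"type":"array","items":{"type":"array","items":{"type":"number","minimum":-1,"maximum":1}}},"hand":{"type":"array","items":{"type":"number"}},"force":{"type":"number"}},"required":["xyz","rot","hand"]}

```bash
mkdir -p pics; ls; python3 - <<'E'
from rig import status,get_image,job,manip
import cv2,pickle
print(status.get_state()); print([a for a in dir(manip) if a[0]!='_'])
ims={}
for n in("scene","top"):
    d=get_image(n);ims[n]=d;cv2.imwrite(f"pics/{n}0.png",d["pixels"][:,:,::-1])
    print({k:v for k,v in d.items() if k!="pixels"})
pickle.dump(ims,open("im0.pkl","wb"))
E
```

```text
pics
{'clock': 0.0, 'qpos': array([-1.35799637e+00,  2.76594374e-01,  1.50614355e+00, -9.78689700e-06,
        1.36067921e+00, -1.21038835e-01]), 'qd': array([ 0.0004118 ,  0.00022081,  0.001547  , -0.00149758, -0.00188277,
        0.00110098]), 'effort': array([-1.81384985e-04, -4.16780484e+01, -2.45808578e+01, -6.89466924e-04,
        1.08820258e-02, -2.73119042e-05]), 'position': array([ 0.18826994, -0.54274644,  0.2304359 ]), 'ee_rot': array([-9.11064090e-04,  9.86100693e-01,  1.66146297e-01, -4.66194186e-05]), 'contact_force': array([-0.26425545, -1.25826846,  0.27606901]), 'moment': array([0.02210938, 0.01481989, 0.06940706]), 'gripper_force': 0.0, 'width': 0.08549103943256947}
['MotionError', 'tcp_to_grasp']
{'fovy': 49.08279551244987, 'cx': 320.5788356776194, 'cy': 236.25385072317516, 'origin': array([1.3271112, 0.3884003, 0.944364 ]), 'orientation': array([-0.1943184 ,  0.46817046,  0.79349576, -0.33678075])}
{'fovy': 50.94607427166625, 'cx': 313.3299919065368, 'cy': 230.4893689097642, 'origin': array([ 0.37313635, -0.04375797,  1.05110329]), 'orientation': array([ 0.06023188, -0.70020219,  0.70896205, -0.05883724])}
```

View pics/top0.png

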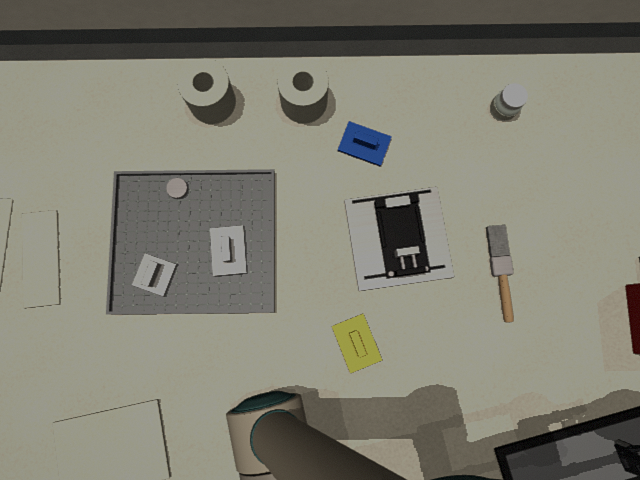

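View pics/scene0.png

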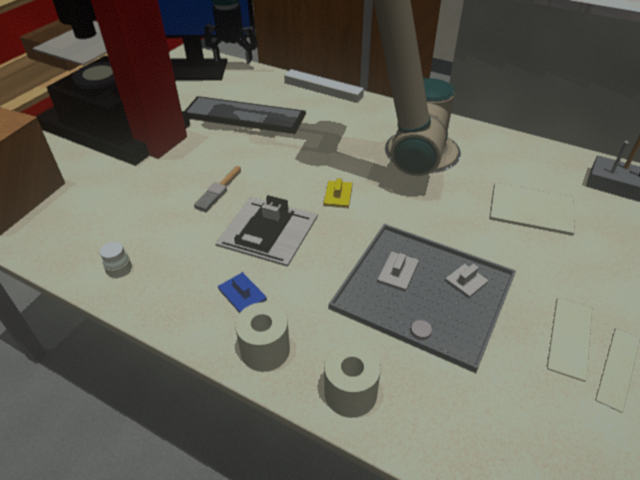

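The top view shows the oblong at about (228,250), the square at (154,274), the disc at (177,188) and the holder at (400,238). In the holder the lip is at about (398,201) and the jaw at about (408,252). Blue and yellow look-alikes lie at (365,143) and (358,343). The scene view agrees with this.

```bash
cat > h.py <<'E'
import numpy as np,cv2,pickle
from scipy.spatial.transform import Rotation as R
def cam(d):
    q=np.array(d["orientation"]);f=240/np.tan(np.radians(d["fovy"]/2))
    return R.from_quat(q[[1,2,3,0]]).as_matrix(),np.array(d["origin"]),f
def ray(d,uv,z):
    M,o,f=cam(d);uv=np.atleast_2d(uv).astype(float)
    v=np.c_[(uv[:,0]-d["cx"])/f,(uv[:,1]-d["cy"])/f,np.ones(len(uv))]@M.T
    return o+v*((z-o[2])/v[:,2])[:,None]
def proj(d,p):
    M,o,f=cam(d);c=(np.atleast_2d(p)-o)@M
    return np.c_[c[:,0]/c[:,2]*f+d["cx"],c[:,1]/c[:,2]*f+d["cy"]]
def rect(P):  # metric min-area rect: centre, long, short, angle of long side
    (c,s,a)=cv2.minAreaRect((P[:,:2]*1000).astype(np.float32))
    if s[0]<s[1]: s=s[::-1];a+=90
    return np.round(c,1),np.round(s,1),round((a+90)%180-90,2)
E
python3 - <<'E'
from h import *
ims=pickle.load(open("im0.pkl","rb"))
d=ims["top"];im=d["pixels"]
def comp(mask,box):
    m=np.zeros(mask.shape,np.uint8);x0,y0,x1,y1=box;m[y0:y1,x0:x1]=mask[y0:y1,x0:x1]
    c,_=cv2.findContours(m,cv2.RETR_EXTERNAL,cv2.CHAIN_APPROX_NONE);return max(c,key=cv2.contourArea)[:,0]
g=im.mean(2)
for n,box,z in(("obl",(195,215,262,285),.018),("sq",(125,245,185,305),.018)):
    c=comp((g>135).astype(np.uint8),box);print(n,rect(ray(d,c,z)),cv2.contourArea(c))
c=comp((im.min(2)>0)&(g<60),(365,185,440,285)) if 0 else comp((g<60).astype(np.uint8),(340,180,460,300));print("dark",rect(ray(d,c,.024)))
print("tray",rect(ray(d,comp((g<135).astype(np.uint8),(100,160,290,325)),.02)))
print("lip,jaw px->",ray(d,[[398,201]],.036),ray(d,[[408,252]],.052))
a=cv2.resize(im[185:295,340:460],None,fx=6,fy=5.4,interpolation=cv2.INTER_CUBIC)
a=cv2.resize(im[180:300,335:465],(780,720)[:2],interpolation=cv2.INTER_CUBIC)
a=cv2.resize(im[182:296,340:460],(600,570),interpolation=cv2.INTER_CUBIC)
cv2.imwrite("pics/hold.png",a[:,:,::-1])
E
```

```text
obl (array([510.6, 135. ]), array([98.7, 68.8]), 4.59) 1499.0
sq (array([462.2, 286.6]), array([68.9, 68.7]), 69.85) 1066.0
dark (array([ 537., -217.]), array([170.7, 165. ]), 7.45)
tray (array([532. , 207.6]), array([345.7, 301.7]), -89.99)
lip,jaw px-> [[ 0.60542397 -0.21825924  0.036     ]] [[ 0.49724812 -0.23124813  0.052     ]]
```

View pics/hold.png

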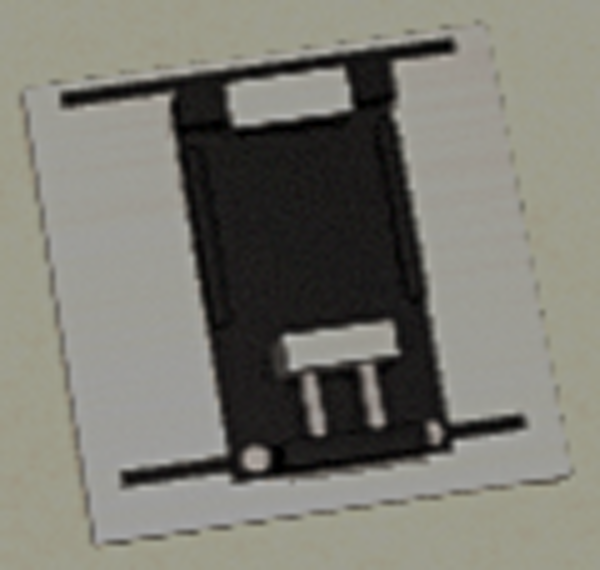

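The crop shows the base plate (corners about (22,90), (490,22), (573,478), (97,543) in the 5x crop), the dark nest, the lip at about (290,97) and the jaw at about (340,342). Next I'll fit edges to sub-pixel accuracy.

```bash
cat >> h.py <<'E'
def edge(g,p0,p1,half=4,n=25,sign=0):
    """subpixel edge points along p0-p1 (px), robustly line-fitted; returns two end points"""
    p0,p1=np.array(p0,float),np.array(p1,float);t=(p1-p0)/np.linalg.norm(p1-p0);nn=np.array([-t[1],t[0]])
    s=np.linspace(-half,half,8*half+1);pts=[]
    for a in np.linspace(.08,.92,n):
        q=p0+a*(p1-p0)+s[:,None]*nn
        v=cv2.remap(g,q[:,0].astype(np.float32)[None],q[:,1].astype(np.float32)[None],cv2.INTER_CUBIC)[0]
        dv=np.gradient(cv2.GaussianBlur(v[None],(0,0),2)[0]);w=np.abs(dv) if sign==0 else np.clip(sign*dv,0,None)
        k=w.argmax();lo,hi=max(0,k-4),k+5;pts.append(q[lo:hi].T@w[lo:hi]/w[lo:hi].sum())
    vx,vy,x,y=cv2.fitLine(np.array(pts,np.float32),cv2.DIST_HUBER,0,.01,.01).ravel()
    l=np.array([vx,vy]);c=np.array([x,y]);return np.array([c+l*np.dot(p-c,l) for p in(p0,p1)])
def cross(a,b):
    h=np.cross(np.cross([*a[0],1],[*a[1],1]),np.cross([*b[0],1],[*b[1],1]));return h[:2]/h[2]
E
python3 - <<'E'
from h import *
ims=pickle.load(open("im0.pkl","rb"));d=ims["top"];im=d["pixels"].astype(np.float32)
g=im.mean(2); br=im[:,:,0]-im[:,:,2]
C=lambda x,y:(x/5+340,y/5+182)
TL,TR,BR,BL=C(22,90),C(490,22),C(573,478),C(97,543)
for nm,ch in(("grey",g),("r-b",br)):
    E=[edge(ch,a,b,3) for a,b in((TL,TR),(TR,BR),(BR,BL),(BL,TL))]
    K=np.array([cross(E[i-1],E[i]) for i in range(4)])
    P=ray(d,K,.01);L=[np.linalg.norm(P[i]-P[i-1])*1000 for i in range(4)]
    fw=(P[0]+P[1]-P[2]-P[3])[:2];yaw=np.arctan2(fw[1],fw[0])
    Rz=np.array([[np.cos(yaw),-np.sin(yaw)],[np.sin(yaw),np.cos(yaw)]])
    cen=P[:,:2].mean(0);o=cen-Rz@[-.0175,0]
    print(nm,np.round(L,1),"yaw",np.degrees(yaw),"origin",o)
    H=lambda e,z:np.round(((ray(d,e,z)[:,:2]-o)@Rz)*1000,1).tolist()
    print(" lip L/R",H(edge(g,C(228,90),C(233,122),3),.036),H(edge(g,C(347,75),C(353,105),3),.036))
    print(" lip edge",H(edge(g,C(235,128),C(350,110),2),.036))
    print(" jaw L/R",H(edge(g,C(282,338),C(287,365),2),.052),H(edge(g,C(395,324),C(400,352),2),.052),"face",H(edge(g,C(286,333),C(392,322),2),.052))
    print(" nest L",H(edge(g,C(178,140),C(222,400),3),.024)," R",H(edge(g,C(397,130),C(437,380),3),.024))
# oblong edges
b=[(209,228),(243,226),(246,272),(212,276)]
E=[edge(g,b[i],b[(i+1)%4],4) for i in range(4)];K=np.array([cross(E[i-1],E[i]) for i in range(4)])
P=ray(d,K,.018)[:,:2];print("obl px",K.round(1).tolist(),"cen",P.mean(0),[round(np.linalg.norm(P[i]-P[i-1])*1000,1) for i in range(4)])
for e in E: p=ray(d,e,.018);v=p[1]-p[0];print(np.degrees(np.arctan2(v[1],v[0])))
c=cv2.resize(d["pixels"][215:290,195:265],(560,600),interpolation=cv2.INTER_CUBIC);cv2.imwrite("pics/obl.png",c[:,:,::-1])
E
```

```text
grey [188.5 199.4 189.1 196.4] yaw 6.97163475359572 origin [ 0.54918109 -0.21848627]
 lip L/R [[61.1, 20.7], [47.6, 19.6]] [[61.1, -30.9], [48.2, -30.3]]
 lip edge [[46.2, 18.1], [46.7, -30.1]]
 jaw L/R [[-45.2, 15.8], [-56.2, 15.3]] [[-45.7, -28.6], [-57.1, -28.1]] face [[-43.6, 13.9], [-42.9, -28.9]]
 nest L [[45.6, 42.3], [-64.2, 41.1]]  R [[37.6, -51.1], [-67.8, -49.9]]
r-b [194.5 199.7 193.6 199.5] yaw 7.358306577437129 origin [ 0.55087482 -0.21778622]
 lip L/R [[59.5, 19.8], [46.0, 18.8]] [[59.1, -31.8], [46.2, -31.1]]
 lip edge [[44.5, 17.3], [44.8, -30.9]]
 jaw L/R [[-46.9, 15.6], [-57.9, 15.2]] [[-47.7, -28.8], [-59.0, -28.2]] face [[-45.3, 13.7], [-44.8, -29.0]]
 nest L [[44.1, 41.5], [-65.7, 41.1]]  R [[35.5, -51.8], [-69.9, -50.0]]
obl px [[209.4, 227.9], [242.7, 225.0], [245.7, 272.1], [212.3, 275.3]] cen [0.51056255 0.13515839] [np.float64(99.1), np.float64(69.5), np.float64(98.6), np.float64(68.8)]
-85.77686195641088
-175.6647211405583
94.65992150285078
4.737219728279625
```

View pics/obl.png

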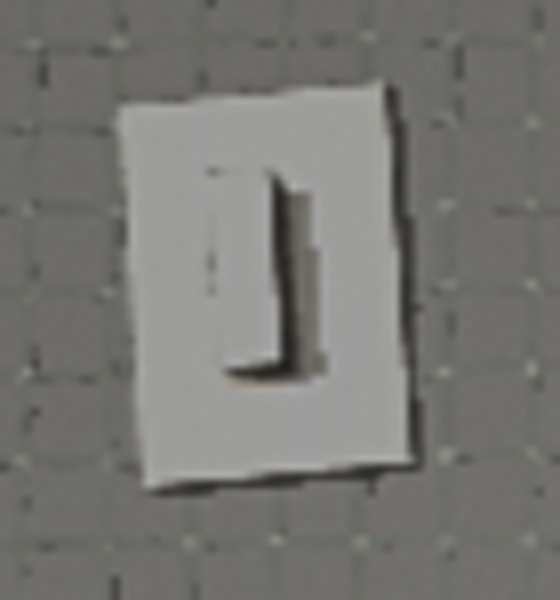

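Call:
apply_moves:
  xyz:
    - [0,0,0]
    - [0,0,0]
    - [0.089,-0.155,0]
    - [0.089,-0.155,0]
    - [0.089,-0.155,0]
    - [0.089,-0.155,0]
    - [0.089,-0.155,0]
    - [0.089,-0.155,0]
  rot:
    - [0,0,0.122]
    - [0,0,0.122]
    - [0,0,0]
    - [0,0,0]
    - [0,0,0]
    - [0,0,0]
    - [0,0,0]
    - [0,0,0]
  hand: [0,0,0,0,0,0,0,0]
  force: 60

```text
clock: 1.1
position: [0.3266, -0.2509, 0.2311]
ee_rot: [-0.0, 0.999, 0.039, 0.0]
contact_force: [0.3, -0.1, 0.0]
width: 0.0424
gripper_force: 0.0
```

Call:
apply_moves:
  xyz:
    - [0.089,-0.155,0.03]
    - [0.089,-0.155,0.03]
    - [0.089,-0.155,0.03]
    - [0.089,-0.155,0.03]
    - [0.089,-0.155,0.03]
    - [0.089,-0.155,0.03]
    - [0.089,-0.155,0.03]
    - [0.089,-0.155,0.03]
  rot:
    - [0,0,0]
    - [0,0,0]
    - [0,0,0]
    - [0,0,0]
    - [0,0,0]
    - [0,0,0]
    - [0,0,0]
    - [0,0,0]
  hand: [0,0,0,0,0,0,0,0]

```text
clock: 2.1
position: [0.5105, 0.1366, 0.1587]
ee_rot: [0.0, 0.999, 0.039, -0.0]
contact_force: [0.1, -0.2, 0.4]
width: 0.0424
gripper_force: 0.0
```

Call:
apply_moves:
  xyz:
    - [0,0.004,0.13]
    - [0,0,0.13]
    - [0,0,0.1]
    - [0,0,0.06]
    - [0,0,0.034]
    - [0,0,0]
    - [0,0,0]
    - [0,0,0]
  rot:
    - [0,0,0]
    - [0,0,0]
    - [0,0,0]
    - [0,0,0]
    - [0,0,0]
    - [0,0,0]
    - [0,0,0]
    - [0,0,0]
  hand: [0,0,0,0,0,0,-1,-1]

```text
clock: 3.1
position: [0.5112, 0.1339, 0.0242]
ee_rot: [-0.0, 0.999, 0.039, 0.001]
contact_force: [-0.2, 1.6, 4.7]
width: 0.0151
gripper_force: 61.2
```

Call:
apply_moves:
  xyz:
    - [0,0,0]
    - [0,0,0]
    - [0,0,0]
    - [0,0,0]
  rot:
    - [0,0,0]
    - [0,0,0]
    - [0,0,0]
    - [0,0,0]
  hand: [-1,-1,-1,-1]

```text
clock: 3.6
position: [0.5111, 0.134, 0.0242]
ee_rot: [-0.0, 0.999, 0.039, 0.001]
contact_force: [-0.0, 0.8, 6.8]
width: 0.0146
gripper_force: 61.1
```

Call:
apply_moves:
  xyz:
    - [0,0,-0.05]
    - [0,0,-0.1]
    - [0,0,-0.1]
    - [0,0,-0.1]
    - [0,0,0]
    - [0,0,0]
  rot:
    - [0,0,0]
    - [0,0,0]
    - [0,0,0]
    - [0,0,0]
    - [0,0,0]
    - [0,0,0]
  hand: [-1,-1,-1,-1,-1,-1]
  force: 80

```text
clock: 4.35
position: [0.5091, 0.1335, 0.1271]
ee_rot: [0.0, 0.999, 0.039, -0.001]
contact_force: [-0.8, 0.7, -3.0]
width: 0.0143
gripper_force: 78.3
```

```bash
python3 - <<'E'
from h import *
from rig import status,get_image
s=status.get_state();p=s["position"];q=s["ee_rot"];T=R.from_quat(q[[1,2,3,0]])
print(p,T.as_matrix().round(4).tolist(),s["contact_force"],s["width"])
yh=np.radians(7.2);o=np.array([.5509,-.2178]);Rz=np.array([[np.cos(yh),-np.sin(yh)],[np.sin(yh),np.cos(yh)]])
for x in(8,-9,0): print(x,o+Rz@np.array([x,-6])/1000)
a=get_image("scene")["pixels"][200:360,320:520];b=get_image("top")["pixels"][160:320,150:350]
cv2.imwrite("pics/lift.png",cv2.resize(np.hstack([a,b]),(800,320),interpolation=cv2.INTER_CUBIC)[:,:,::-1])
E
```

```text
[0.50909485 0.13353712 0.12709758] [[0.9969, 0.0782, -0.0022], [0.0782, -0.9969, -0.0005], [-0.0022, 0.0003, -1.0]] [-0.79644236  0.65701733 -3.04116761] 0.014292794761105117
8 [ 0.55958892 -0.22275002]
-9 [ 0.54272297 -0.22488069]
0 [ 0.551652   -0.22375269]
```

View pics/lift.png

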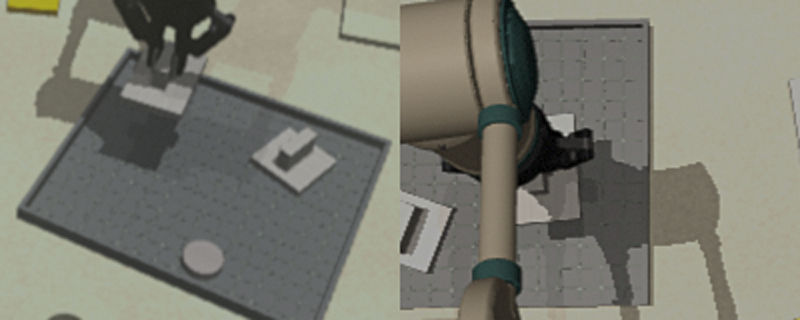

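The cassette is held, weighing about 0.3 kg and level. The square and disc haven't moved.

Call:
apply_moves:
  xyz:
    - [0,0,0]
    - [0.002,0.15,0]
    - [0.002,0.15,0]
    - [0.002,0.15,0]
    - [0.002,0.15,0]
    - [0.002,0.15,0]
    - [0.002,0.15,0]
    - [0,0.15,0]
  rot:
    - [0,0,-0.045]
    - [0,0,0]
    - [0,0,0]
    - [0,0,0]
    - [0,0,0]
    - [0,0,0]
    - [0,0,0]
    - [0,0,0]
  hand: [-1,-1,-1,-1,-1,-1,-1,-1]

```text
clock: 5.45
position: [0.5525, -0.1795, 0.1264]
ee_rot: [-0.001, 0.998, 0.063, -0.001]
contact_force: [-0.3, 1.7, -2.2]
width: 0.0145
gripper_force: 78.6
```

Call:
apply_moves:
  xyz:
    - [0,0.1,0.05]
    - [0,0.049,0.05]
    - [0,0,0]
    - [0,0,0]
    - [0,0,0]
  rot:
    - [0,0,0]
    - [0,0,0]
    - [0,0,0]
    - [0,0,0]
    - [0,0,0]
  hand: [-1,-1,-1,-1,-1]

```text
clock: 6.08
position: [0.559, -0.2215, 0.0987]
ee_rot: [0.0, 0.998, 0.063, 0.0]
contact_force: [-0.6, 0.3, -2.0]
width: 0.0145
gripper_force: 78.5
```

```bash
python3 - <<'E'
from h import *
from rig import status,get_image
s=status.get_state();p=s["position"];q=s["ee_rot"];T=R.from_quat(q[[1,2,3,0]])
print(p,T.as_matrix().round(4).tolist(),s["contact_force"])
ims={n:get_image(n) for n in("scene","top")};pickle.dump(ims,open("im1.pkl","wb"))
a=ims["scene"]["pixels"][170:290,200:350];b=ims["top"]["pixels"][175:295,325:475]
cv2.imwrite("pics/over.png",cv2.resize(np.hstack([a,b]),(800,320),interpolation=cv2.INTER_CUBIC)[:,:,::-1])
E
```

```text
[ 0.55902737 -0.22152653  0.09868399] [[0.992, 0.1264, 0.0006], [0.1264, -0.992, -0.0001], [0.0006, 0.0001, -1.0]] [-0.59354434  0.34600891 -1.98434493]
```

View pics/over.png

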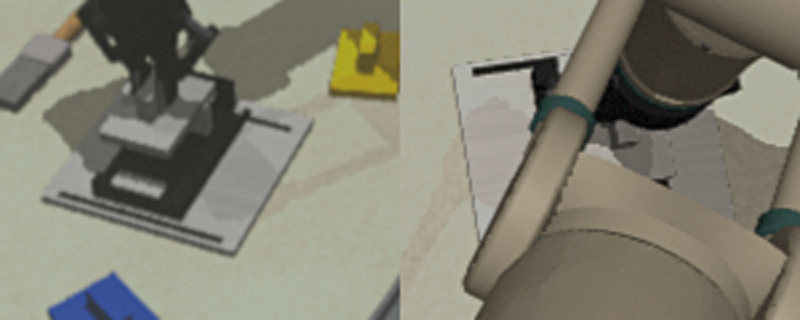

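The scene view shows the cassette, at about (155,115) in the crop, hovering over the nest between the jaw and the lip. Next I'll lower it to about 41 mm, above the lip and below the jaw top, and push back.

Call:
apply_moves:
  xyz:
    - [0,0.0045,0.05]
    - [0,0,0.05]
    - [0,0,0.032]
    - [0,0,0]
    - [0,0,0]
  rot:
    - [0,0,0]
    - [0,0,0]
    - [0,0,0]
    - [0,0,0]
    - [0,0,0]
  hand: [-1,-1,-1,-1,-1]

```text
clock: 6.8
position: [0.5592, -0.2242, 0.0585]
ee_rot: [0.0, 0.998, 0.063, 0.0]
contact_force: [1.7, -0.7, -2.6]
width: 0.0147
gripper_force: 78.6
```

Call:
apply_moves:
  xyz:
    - [-0.01,0,0]
    - [-0.01,0,0]
    - [-0.01,0,0]
    - [-0.01,0,0]
    - [-0.01,0,0]
    - [-0.005,0,0]
    - [0,0,0]
    - [0,0,0]
  rot:
    - [0,0,0]
    - [0,0,0]
    - [0,0,0]
    - [0,0,0]
    - [0,0,0]
    - [0,0,0]
    - [0,0,0]
    - [0,0,0]
  hand: [-1,-1,-1,-1,-1,-1,-1,-1]

```text
clock: 7.8
position: [0.5455, -0.2263, 0.0595]
ee_rot: [0.001, 0.998, 0.062, 0.003]
contact_force: [6.5, 2.2, -4.1]
width: 0.0146
gripper_force: 78.5
```

```bash
cat >> h.py <<'E'
def rep():
    from rig import status
    s=status.get_state();p=s["position"];yh=np.radians(7.2);d=p[:2]-[.5509,-.2178];c,n=np.cos(yh),np.sin(yh)
    T=R.from_quat(s["ee_rot"][[1,2,3,0]]).as_matrix();f=s["contact_force"];m=s["moment"]
    r=lambda v:np.round(v,2)
    print("holder x,y,z mm",r(1000*np.array([d@[c,n],d@[-n,c],p[2]])),"yaw",r(np.degrees(np.arctan2(T[1,0],T[0,0]))),"tilt",r(np.degrees(T[:2,2])),"F holder",r([f[:2]@[c,n],f[:2]@[-n,c],f[2]]),"M",r([m[:2]@[c,n],m[:2]@[-n,c],m[2]]),"t",s["clock"])
E
python3 -c "
from h import *
rep()
from rig import get_image
d=get_image('scene');pickle.dump(d,open('im2.pkl','wb'));cv2.imwrite('pics/in.png',cv2.resize(d['pixels'][180:280,200:325],(750,600),interpolation=cv2.INTER_CUBIC)[:,:,::-1])"
```

```text
holder x,y,z mm [-6.46 -7.72 59.47] yaw 7.14 tilt [ 0.37 -0.05] F holder [ 6.72  1.38 -4.13] M [ 0.21 -1.38  0.07] t 7.8
```

View pics/in.png

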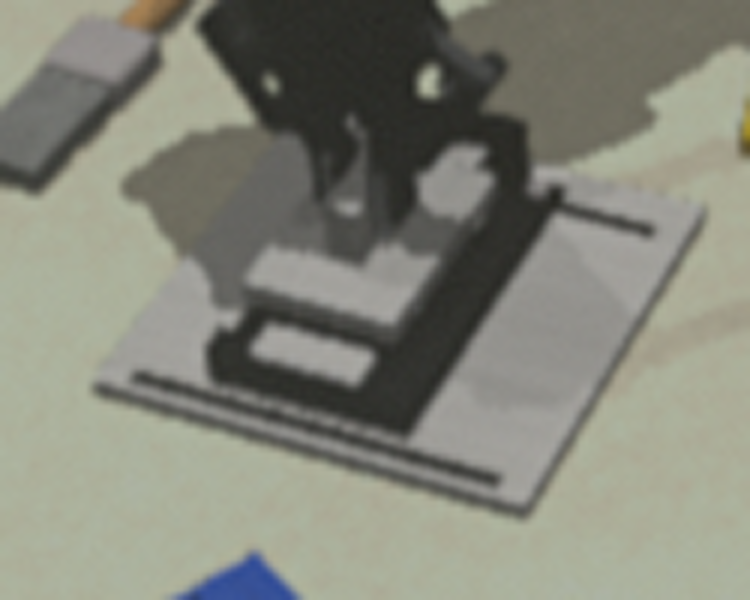

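```bash
python3 - <<'E'
from h import *
d=pickle.load(open('im2.pkl','rb'));g=d["pixels"].astype(np.float32).mean(2)
C=lambda x,y:(x/6+200,y/6+180)
yh=np.radians(7.2);o=np.array([.5509,-.2178]);Rz=np.array([[np.cos(yh),-np.sin(yh)],[np.sin(yh),np.cos(yh)]])
H=lambda e,z:np.round(((ray(d,e,z)[:,:2]-o)@Rz)*1000,1).tolist()
zc=.0413
print("cas bottom front",H(edge(g,C(245,302),C(390,340),2),zc))
print("cas +y bottom edge",H(edge(g,C(405,330),C(440,275),2),zc))
print("corners cass top L,R",H([C(245,285),C(398,325)],zc+.012),"bottom",H([C(243,303),C(393,341)],zc))
e=[edge(g,C(*a),C(*b),1.5.__int__() or 2) for a,b in(((262,324),(375,350)),((375,350),(362,386)),((362,386),(250,358)),((250,358),(262,324)))]
print("lip corners",H([cross(e[i-1],e[i]) for i in range(4)],.036))
print("nest +y side bottom",H(edge(g,C(410,430),C(480,325),2),.010))
print("plate corners", H([C(95,388),C(525,515),C(705,210)],.01))
E
```

```text
cas bottom front [[45.1, -39.2], [43.7, 26.9]]
cas +y bottom edge [[30.9, 26.3], [-4.5, 25.0]]
corners cass top L,R [[42.7, -38.1], [41.0, 31.3]] bottom [[41.9, -41.0], [39.4, 27.1]]
lip corners [[44.9, -30.9], [42.1, 19.8], [63.0, 23.7], [64.8, -26.7]]
nest +y side bottom [[56.0, 39.8], [-11.3, 39.9]]
plate corners [[82.5, -93.1], [82.1, 104.3], [-114.0, 102.6]]
```

Call:
apply_moves:
  xyz:
    - [-0.006,-0.005,0]
    - [0,0,0]
    - [0,0,0.015]
    - [0,0,0.015]
    - [0,0,0.015]
    - [0,0,0]
    - [0,0,0]
    - [0,0,0]
  rot:
    - [0,0,0]
    - [0,0,0]
    - [0,0,0]
    - [0,0,0]
    - [0,0,0]
    - [0,0,0]
    - [0,0,0]
    - [0,0,0]
  hand: [-1,-1,-1,-1,-1,-1,-1,-1]

```text
clock: 8.85
position: [0.5445, -0.2262, 0.0466]
ee_rot: [0.002, 0.998, 0.063, 0.004]
contact_force: [7.5, -0.0, -1.3]
width: 0.0148
gripper_force: 78.9
```

```bash
python3 -c "
from h import *
rep()"
```

```text
holder x,y,z mm [-7.38 -7.57 46.63] yaw 7.17 tilt [ 0.5 -0.2] F holder [ 7.43 -0.98 -1.32] M [-0.11 -1.4   0.21] t 8.85
```

Call:
apply_moves:
  xyz:
    - [0,-0.005,0]
    - [0,0,0]
    - [0,0,0]
    - [0,0,0]
  rot:
    - [0,0,0]
    - [0,0,0]
    - [0,0,0]
    - [0,0,0]
  hand: [-1,-1,-1,-1]

```text
clock: 9.35
position: [0.5448, -0.2258, 0.0468]
ee_rot: [0.003, 0.998, 0.063, 0.005]
contact_force: [8.7, -1.9, -3.3]
width: 0.0148
gripper_force: 78.5
```

```bash
python3 -c "
from h import *
rep()"
```

```text
holder x,y,z mm [-7.02 -7.21 46.77] yaw 7.21 tilt [ 0.56 -0.31] F holder [ 8.41 -2.97 -3.28] M [-0.57 -1.47  0.21] t 9.35
```

Call:
apply_moves:
  xyz:
    - [-0.003,0.003,0.008]
    - [0,0,0.008]
    - [0,0,0.008]
    - [0,0,0]
    - [0,0,0]
  rot:
    - [0,0,0]
    - [0,0,0]
    - [0,0,0]
    - [0,0,0]
    - [0,0,0]
  hand: [-1,-1,-1,-1,-1]

```text
clock: 9.98
position: [0.544, -0.2259, 0.0398]
ee_rot: [0.002, 0.998, 0.063, 0.005]
contact_force: [8.4, 0.9, -0.3]
width: 0.0145
gripper_force: 79.1
```

```bash
python3 -c "
from h import *
rep()"
```

```text
holder x,y,z mm [-7.85 -7.17 39.81] yaw 7.17 tilt [ 0.55 -0.22] F holder [ 8.44 -0.21 -0.31] M [-0.08 -1.43  0.11] t 9.975
```

Call:
apply_moves:
  xyz:
    - [0,0,0.007]
    - [0,0,0.007]
    - [0,0,0.006]
    - [0,0,0]
    - [0,0,0]
  rot:
    - [0,0,0]
    - [0,0,0]
    - [0,0,0]
    - [0,0,0]
    - [0,0,0]
  hand: [-1,-1,-1,-1,-1]

```text
clock: 10.6
position: [0.5442, -0.2258, 0.0346]
ee_rot: [0.002, 0.998, 0.063, 0.005]
contact_force: [8.5, 0.9, 3.4]
width: 0.0144
gripper_force: 79.6
```

```bash
python3 -c "
from h import *
rep()"
```

```text
holder x,y,z mm [-7.7  -7.12 34.56] yaw 7.17 tilt [ 0.57 -0.22] F holder [ 8.51 -0.17  3.43] M [ 0.15 -1.08  0.14] t 10.6
```

Call:
apply_moves:
  xyz:
    - [0.007,0,0.002]
    - [0.007,0,0.002]
    - [0.007,0,0]
    - [0.007,0,0]
    - [0.007,0,0]
    - [0,0,0]
    - [0,0,0]
  rot:
    - [0,0,0]
    - [0,0,0]
    - [0,0,0]
    - [0,0,0]
    - [0,0,0]
    - [0,0,0]
    - [0,0,0]
  hand: [-1,-1,-1,-1,-1,-1,-1]

```text
clock: 11.48
position: [0.5513, -0.2248, 0.0342]
ee_rot: [0.002, 0.998, 0.063, 0.002]
contact_force: [-0.8, -0.8, 13.4]
width: 0.0145
gripper_force: 81.0
```

```bash
python3 -c "
from h import *
rep()"
```

```text
holder x,y,z mm [-0.43 -6.98 34.23] yaw 7.26 tilt [ 0.22 -0.23] F holder [-0.89 -0.68 13.42] M [0.25 0.23 0.25] t 11.475
```

Call:
apply_moves:
  xyz:
    - [0.006,0,-0.004]
    - [0.006,0,0]
    - [0.006,0,0]
    - [0,0,0]
    - [0,0,0]
  rot:
    - [0,0,0]
    - [0,0,0]
    - [0,0,0]
    - [0,0,0]
    - [0,0,0]
  hand: [-1,-1,-1,-1,-1]

```text
clock: 12.1
position: [0.552, -0.2246, 0.0343]
ee_rot: [0.002, 0.998, 0.064, -0.003]
contact_force: [-9.9, -5.1, 13.8]
width: 0.0147
gripper_force: 81.1
```

```bash
python3 -c "
from h import *
rep()"
```

```text
holder x,y,z mm [ 0.28 -6.91 34.26] yaw 7.32 tilt [-0.3  -0.24] F holder [-10.49  -3.77  13.77] M [-0.38  1.24  0.17] t 12.1
```

Call:
apply_moves:
  xyz:
    - [-0.008,0,0]
    - [0,0,0]
    - [0,0,0]
    - [0,0,0]
    - [0,0,0]
    - [0,0,0]
  rot:
    - [0,0,0]
    - [0,0,0]
    - [0,0,0]
    - [0,0,0]
    - [0,0,0]
    - [0,0,0]
  hand: [-1,-1,0,0,0,0]

```text
clock: 12.85
position: [0.5529, -0.2225, 0.0315]
ee_rot: [-0.0, 0.998, 0.063, -0.0]
contact_force: [0.3, -0.1, -0.1]
width: 0.0428
gripper_force: 0.0
```

Call:
apply_moves:
  xyz:
    - [0,0,-0.02]
    - [0,0,-0.06]
    - [0,0,-0.12]
    - [0,0,-0.15]
    - [0,0,-0.15]
    - [0,0,-0.15]
    - [0,0,0]
    - [0,0,0]
  rot:
    - [0,0,0]
    - [0,0,0]
    - [0,0,0]
    - [0,0,0]
    - [0,0,0]
    - [0,0,0]
    - [0,0,0]
    - [0,0,0]
  hand: [0,0,0,0,0,0,0,0]

```text
clock: 13.85
position: [0.5526, -0.2223, 0.2265]
ee_rot: [-0.0, 0.998, 0.063, -0.0]
contact_force: [0.5, 0.1, 0.1]
width: 0.0429
gripper_force: 0.0
```

Call:
apply_moves:
  xyz:
    - [0,0.15,0]
    - [0,0.15,0]
    - [0,0.15,0]
    - [0,0.15,0]
    - [0,0.15,0]
    - [0,0.15,0]
    - [0,0.15,0]
    - [0,0,0]
  rot:
    - [0,0,0]
    - [0,0,0]
    - [0,0,0]
    - [0,0,0]
    - [0,0,0]
    - [0,0,0]
    - [0,0,0]
    - [0,0,0]
  hand: [0,0,0,0,0,0,0,0]

```text
clock: 14.85
position: [0.591, -0.5382, 0.2221]
ee_rot: [-0.001, 0.998, 0.061, -0.002]
contact_force: [-0.4, 0.3, 0.3]
width: 0.0429
gripper_force: 0.0
```

```bash
python3 - <<'E'
from h import *
from rig import get_image
rep()
ims={n:get_image(n) for n in("scene","top")};pickle.dump(ims,open("im3.pkl","wb"))
a=ims["scene"]["pixels"][180:280,200:325];b=ims["top"]["pixels"][185:285,340:465]
cv2.imwrite("pics/done.png",cv2.resize(np.hstack([a,b]),(800,320),interpolation=cv2.INTER_CUBIC)[:,:,::-1])
i0=pickle.load(open("im0.pkl","rb"))["top"]["pixels"].astype(int)
for n,(x0,y0,x1,y1) in dict(square=(130,250,180,300),disc=(160,175,195,205),brush=(485,220,518,325),blue=(335,118,395,168)).items():
    print(n,np.abs(i0[y0:y1,x0:x1]-ims["top"]["pixels"][y0:y1,x0:x1]).mean().round(1))
E
```

```text
holder x,y,z mm [  -0.33 -322.95  222.09] yaw 6.99 tilt [-0.23  0.15] F holder [-0.36  0.39  0.27] M [ 0.08  0.   -0.02] t 14.85
square 7.9
disc 7.6
brush 18.5
blue 7.4
```

View pics/done.png

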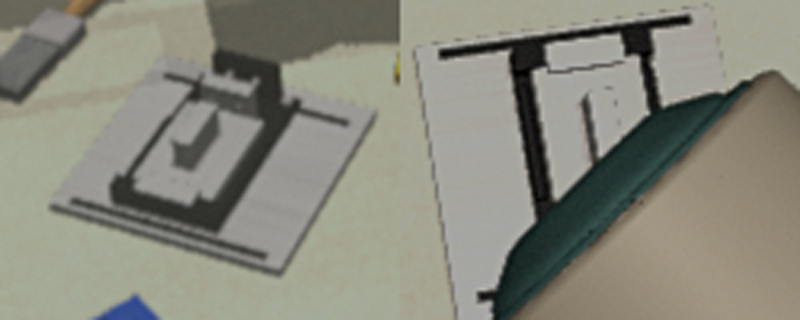

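The cassette looks seated between the walls and under the lip, but the arm hides the jaw in the top view. I'll move the arm clear and check.

Call:
apply_moves:
  xyz:
    - [-0.15,0,0]
    - [-0.15,0,0]
    - [-0.15,0,0]
    - [-0.15,0,0]
    - [-0.15,0,0]
    - [-0.15,0,0]
    - [-0.15,0,0]
    - [-0.15,0,0]
  rot:
    - [0,0,0]
    - [0,0,0]
    - [0,0,0]
    - [0,0,0]
    - [0,0,0]
    - [0,0,0]
    - [0,0,0]
    - [0,0,0]
  hand: [0,0,0,0,0,0,0,0]

```text
clock: 15.95
position: [0.2346, -0.5782, 0.2267]
ee_rot: [-0.001, 0.998, 0.064, 0.0]
contact_force: [-0.1, -0.9, 0.1]
width: 0.0427
gripper_force: 0.0
```

```bash
python3 - <<'E'
from h import *
from rig import get_image
rep()
ims={n:get_image(n) for n in("scene","top")};pickle.dump(ims,open("im4.pkl","wb"))
a=ims["scene"]["pixels"][180:280,200:325];b=ims["top"]["pixels"][185:285,340:465]
cv2.imwrite("pics/done2.png",cv2.resize(np.hstack([a,b])[:, :],(800,320),interpolation=cv2.INTER_CUBIC)[:,:,::-1])
cv2.imwrite("pics/done3.png",cv2.resize(ims["top"]["pixels"][182:296,340:460],(600,570),interpolation=cv2.INTER_CUBIC)[:,:,::-1])
i0=pickle.load(open("im0.pkl","rb"))["top"]["pixels"].astype(int)
for n,(x0,y0,x1,y1) in dict(square=(130,250,180,300),disc=(160,175,195,205),brush=(485,220,518,325),blue=(335,118,395,168)).items():
    print(n,np.abs(i0[y0:y1,x0:x1]-ims["top"]["pixels"][y0:y1,x0:x1]).mean().round(1))
E
```

```text
holder x,y,z mm [-358.99 -317.9   226.75] yaw 7.28 tilt [0.01 0.06] F holder [-0.25 -0.92  0.13] M [-0.02  0.05  0.04] t 15.95
square 1.3
disc 1.3
brush 1.3
blue 1.4
```

View pics/done3.png

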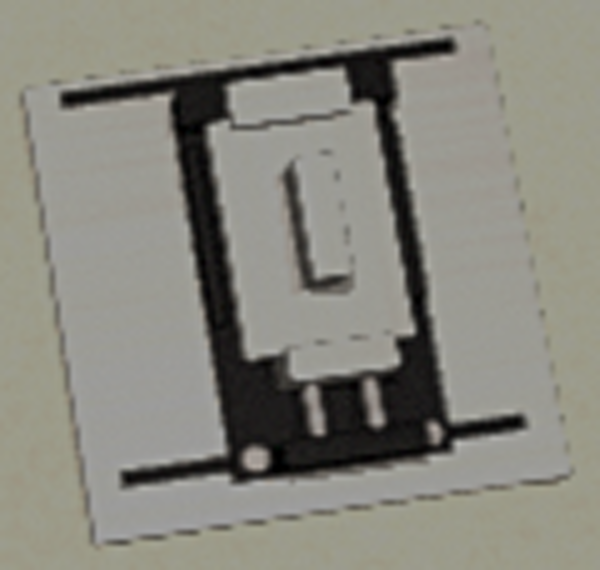

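```bash
python3 - <<'E'
from h import *
C=lambda x,y:(x/5+340,y/5+182)
yh=np.radians(7.2);o=np.array([.5509,-.2178]);Rz=np.array([[np.cos(yh),-np.sin(yh)],[np.sin(yh),np.cos(yh)]])
d=pickle.load(open("im4.pkl","rb"))["top"];g=d["pixels"].astype(np.float32).mean(2)
H=lambda e,z:np.round(((ray(d,e,z)[:,:2]-o)@Rz)*1000,1).tolist()
print("rear edge",H(edge(g,C(243,360),C(282,354),2,8),.028),H(edge(g,C(402,337),C(415,335),2,5),.028))
print("sides",H(edge(g,C(210,140),C(242,345),2),.028),H(edge(g,C(380,115),C(412,325),2),.028))
print("front",H(edge(g,C(209,126),C(230,122),2,6),.028))
print("jaw back now",H(edge(g,C(290,382),C(400,365),3),.052))
d=pickle.load(open("im0.pkl","rb"))["top"];g=d["pixels"].astype(np.float32).mean(2)
print("jaw back before",H(edge(g,C(290,368),C(400,353),3),.052))
E
```

```text
rear edge [[-50.7, 28.5], [-49.6, 12.3]] [[-49.7, -37.4], [-49.4, -42.8]]
sides [[41.3, 28.7], [-45.0, 28.2]] [[42.0, -42.3], [-46.4, -42.0]]
front [[50.2, 25.2], [47.0, 18.1]]
jaw back now [[-63.8, 15.2], [-64.2, -29.3]]
jaw back before [[-58.7, 14.3], [-58.8, -30.1]]
```

The rear edge is at about -50 mm, the jaw is pushed back 5.2 mm (5 expected when home), and the cassette's sides are parallel to the holder. It is seated, so I'm handing it in.

```bash
python3 -c "
from rig import job
print(job.sign_off())"
```

```text
the job is handed in; nothing more can be done
None
```

The oblong cassette is seated in the pocket, home under the lip and held by the jaw (pushed back 5.2 mm by camera); the square cassette, disc and brush look unmoved, and the job is handed in at about 16 s.

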